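# Clear the bench after a titration

## Robot

A 7-joint arm with a two-finger parallel gripper is mounted at the origin on the work surface. World frame = base frame: x ahead of the robot, y to its left, z up, the work surface at z = 0. Lengths are in m, angles in degrees, forces in N, time in s.
With the tool pointing down it reaches from about 0.425 to 0.95 m from the base axis. Payload 4.7 kg.
Tool frame: the origin (TCP) lies on the front face of the gripper's body, between the roots of the fingers; the fingertips stand 73 mm ahead of it and the grasp point (between the pads) lies 54 mm ahead of it; z points along the fingers, y is the line along which they close (so a half turn about z gives the same grasp; the last joint's range is limited). The gripper opens to 85 mm and grips with 20 to 120 N. Pads are 22 mm wide; open, the fingers measure 114 mm over their backs; the gripper's body (76 mm by 85 mm) begins 54 mm behind the grasp point. The pads swing forward as they close: fully open they stand 13 mm farther back than shut.
Start: joints at [68.761, 26.849, -2.785, 87.806, 1.381, 65.374, -4.715], TCP at [0.226, -0.636, 0.304] pointing down, gripper open.
Joint ranges: [-148.3, 148.3], [-19.14, 114.17], [-79.39, 73.82], [5.75, 140.21], [-59.74, 239.74], [12.07, 113.84], [-152.46, 152.46]. Speed limits (degrees/s): [147.25, 147.25, 180, 180, 180, 180, 180].

## Interface

Orientations are given as [roll, pitch, yaw] about the fixed x, y, z axes, in that order (R = Rz(yaw) Ry(pitch) Rx(roll)).
In Python, from plant import arm gives the robot as it stands. The module is installed in compiled form; this text tells all that it offers.
- The arm moves only by the tool play_rows, never from a script. Its argument "plan" is a list of rows, each a list of 6 numbers: the shift along the tool's x, y, z in m, then the turn, a rotation vector about the tool's x, y, z in degrees. In form: [[tx, ty, tz, wx, wy, wz], ...]. A call has 1 to 10 rows; each row shifts and turns the commanded pose from where the row before left it, along the tool's axes as they then stand; what a row does not reach is not made up. A row lasts 1/12 s, in which the tool goes at most 41.7 mm and 7.16 degrees, less where a joint would pass 70% of its speed; a pose out of reach is approached as far as the arm can. A call is refused whole if a number of a shift passes 0.0417 or a number of a turn 7.16, either way. A call with a gripper value outside its range is refused whole. "gripper" is the opening in per cent of the stroke, from 0 (shut) to 100 (fully open), set as the call begins (left out, the last holds). The fingers move at their own pace and stop on an object; "squeeze" is the grip in N (left out, the last holds). Time passes only in rows, so rows that do not move let the fingers close. It gives the time, the measured TCP pose, the force, the opening and the grip force at its end, in the units of the state.
- arm.observe(): the state, without advancing time (a new reading comes with each control period).
- arm.read_camera(name): name is "side" or "top"; returns a dict with "image" (384x512x3 uint8, red, green, blue), "fov_y" (degrees; the focal length in pixels is half the picture's height over the tangent of half this angle, whatever the lens; pixels are square), "cx", "cy" (the principal point, pixels), "k1" (the pictures are not rectified: a ray, as slopes to the right and down, at radius r is drawn at 1 + k1 r^2 times it, then the intrinsics apply), "R" (3x3) and "t" (3): a world point X has camera coordinates R X + t. Camera axes: x right, y down, z forward; pixel columns grow to the right and rows downward; lengths in m; the calibration is good to about 2 mm. A picture is of the moment at which its call begins. There is no depth.
- arm.hand_in(): hands the job in; it is judged then, once.
The state is a dict: "time_s": time; "joints": joint angles; "joint_velocities": joint speeds; "tau": joint torques, N m; "position": TCP position; "orientation": TCP orientation; "force": force on the tool from outside, world axes, zero at the start; "wrist_torque": the same for the moment, N m; "grip_width": opening from 0.0 (shut) to 1.0 (fully open); "grip_force": force on a finger pad.
Only numpy, scipy, OpenCV 4.12 (cv2) and the standard library are available. Lean on these libraries where they do the work, as an engineer would, in place of code of your own. Each camera call takes 0.05 s, during which the arm holds its last target. There are 200 camera calls.

## Task

Clear up the bench after the titration: stand the yellow-capped acid bottle in the free half of the yellow spill tray and the blue-capped alkali bottle in the free half of the blue one, put the used beaker and the porcelain crucible side by side in the white wash-up tub, and return the steel check weight to the empty bay of its wooden case. Set everything down gently and upright on the floor of its place, and leave the amber volumetric flask standing where it is.

Things in the scene. Friction and masses are not known exactly. Their poses are not given: they have to be found in the camera images.
- acid_bottle: loose white polyethylene reagent bottle of acid with a yellow screw cap and paper label band: body 46 mm diameter and straight to 70 mm height, shoulder, cap 39 mm diameter from 80 to 98 mm height; about 130 g. Stands upright. Origin: centre of its underside, z up
- alkali_bottle: loose white polyethylene reagent bottle of alkali with a blue screw cap and paper label band: body 46 mm diameter and straight to 70 mm height, shoulder, cap 39 mm diameter from 80 to 98 mm height; about 130 g. Stands upright. Origin: centre of its underside, z up
- beaker: loose empty glass beaker, clear with short white graduation marks, straight wall 50 mm outside diameter, 70 mm high, wall 3 mm; about 60 g. Stands upright, mouth up. Origin: centre of its underside, z up
- crucible: loose empty white porcelain crucible: 34 mm outside diameter at the foot, 43 mm at 26 mm height, 44 mm at the rim, 45 mm high, wall 3 mm; about 50 g. Stands upright, mouth up. Origin: centre of its underside, z up
- weight: loose stainless steel 200 g check weight: cylinder 32 mm diameter and 28 mm high, narrow neck, knob 22 mm diameter on top from 36 to 48 mm height. Stands upright; gripped best round the upper part of its cylinder, 12 to 28 mm up. Origin: centre of its underside, z up
- flask: amber glass volumetric flask with white stopper, a loose bystander among the things, not to be moved: bulb 52 mm diameter to 46 mm height, neck 13 mm diameter, 140 mm tall. Origin: centre of its underside. (A flat clear petri dish, 61 mm diameter, 15 mm high, not listed, also stands among the things.) The seven stand about 90 to 140 mm apart, in any order
- acid_tray: yellow plastic spill tray for acids, fixed, 100 x 156 x 25 mm high outside (rim lip to 108 x 162), walls and floor 4 mm thick. Origin: centre of its underside; x across the short side, y along the long side, z up. An amber glass stock bottle with a yellow cap (48 mm diameter, top 102 mm above the bench) already stands fixed in it at y = +42 mm; the free standing place is the other half, centre x = 0, y = -34 mm, floor 4 mm above the bench
- alkali_tray: blue plastic spill tray for alkalis, fixed, 100 x 156 x 25 mm high outside (rim lip to 108 x 162), walls and floor 4 mm thick. Origin: centre of its underside; x across the short side, y along the long side, z up. An amber glass stock bottle with a blue cap (48 mm diameter, top 102 mm above the bench) already stands fixed in it at y = +42 mm; the free standing place is the other half, centre x = 0, y = -34 mm, floor 4 mm above the bench
- tub: white plastic wash-up tub, fixed, open-topped, empty: 120 x 170 x 40 mm high outside (rim lip to 132 x 180), walls 4 mm, inner floor 4 mm above the bench. Beaker and crucible fit side by side along its long side. Origin: centre of its underside; x across the short side, y along the long side, z up
- weight_case: low wooden weight case without lid, fixed, 78 x 147 x 18 mm high. Origin: centre of its underside; x across the short side, y along the long side, z up. Its one empty bay, with blue cloth floor, is 66 (x) by 60 (y) mm, centre x = 0, y = -37.5 mm, floor 8 mm above the bench, walls 10 mm above that floor. The other half (y > 0) is a black bed with three smaller fixed weights up to 56 mm above the bench
Not all that is in view belongs to the job. What is shaped like the alkali_tray but red is not meant.

How it is judged (in metres and radians):
At the end, for the whole second after the job is handed in: Each bottle in the free half of its own tray, beaker and crucible in the tub, weight in its empty bay: all anywhere between the walls, on the floor (within 5 mm), tilted under 0.1 rad, below 20 mm/s; flask within 20 mm of its start and 0.15 rad of upright (x of acid_bottle in the frame of acid_tray between -0.027 and 0.027 m and y of acid_bottle in the frame of acid_tray between -0.056 and 0.006 m and z of acid_bottle in the frame of acid_tray below 0.01 m and angle between each of acid_bottle, alkali_bottle, beaker, crucible, weight's own z axis and vertical below 0.1 rad and linear speed of each of acid_bottle, alkali_bottle, beaker, crucible, weight below 0.02 m/s and x of alkali_bottle in the frame of alkali_tray between -0.027 and 0.027 m and y of alkali_bottle in the frame of alkali_tray between -0.056 and 0.006 m and z of alkali_bottle in the frame of alkali_tray below 0.01 m and x of beaker in the frame of tub between -0.035 and 0.035 m and y of beaker in the frame of tub between -0.06 and 0.06 m and z of each of beaker, crucible in the frame of tub below 0.01 m and x of crucible in the frame of tub between -0.036 and 0.036 m and y of crucible in the frame of tub between -0.062 and 0.062 m and x of weight in the frame of weight_case between -0.02 and 0.02 m and y of weight in the frame of weight_case between -0.055 and -0.02 m and z of weight in the frame of weight_case below 0.013 m and distance of flask from where it was at the start of the episode below 0.02 m and angle between flask's own z axis and vertical below 0.15 rad); the robot touches nothing.
It fails at once if the amber volumetric flask is pushed more than 20 mm from its place or tipped (distance of flask from where it was at the start of the episode above 0.02 m or angle between flask's own z axis and vertical above 0.3 rad).
It fails at once if a thing is let fall from more than about 20 mm, or knocked flying (faster than 0.65 m/s with no finger on it) ((contact force between acid_bottle and the fingers below 0.05 N and linear speed of acid_bottle above 0.65 m/s) or (contact force between alkali_bottle and the fingers below 0.05 N and linear speed of alkali_bottle above 0.65 m/s) or (contact force between beaker and the fingers below 0.05 N and linear speed of beaker above 0.65 m/s) or (contact force between crucible and the fingers below 0.05 N and linear speed of crucible above 0.65 m/s) or (contact force between weight and the fingers below 0.05 N and linear speed of weight above 0.65 m/s)).
It fails at once if a thing is slammed into its place (more than 45 N between it and its tray, tub or case) (contact force between acid_bottle and acid_tray above 45 N or contact force between alkali_bottle and alkali_tray above 45 N or contact force between any of beaker, crucible and tub above 45 N or contact force between weight and weight_case above 45 N).
It also fails if it takes over 131 s, if anything falls off the work surface, if the arm or the gripper's body presses on something with over 40 N, if the wrist force passes 120 N, or if a joint passes its speed limit or range.

## Working session

There is one attempt and no reset: what is moved stays moved. The work goes in short steps, Python scripts to look and compute and a tool call to move; the robot and the scene stay as the last step left them, time stands still between calls to the robot, and variables do not carry over. Pictures are saved under pics/ and viewed, at most 14 in all, crops included, and the job is handed in when it is done.

Besides the shell and the picture viewer there is one more tool, called after "Call:" by a JSON object that holds its "api" and its "payload". play_rows: Moves the arm, as the interface text tells. Its arguments: {"type":"object","properties":{"plan":{"type":"array","items":{"type":"array","items":{"type":"number"}}},"gripper":{"type":"number"},"squeeze":{"type":"number"}},"required":["plan"]}

```bash
mkdir -p pics; cat > h.py <<'E'
import numpy as np, cv2
from plant import arm
def K(c):
    h,w=c["image"].shape[:2]; f=h/2/np.tan(np.radians(c["fov_y"])/2)
    return np.array([[f,0,c["cx"]],[0,f,c["cy"]],[0,0,1]]), np.array([c["k1"],0,0,0,0.])
def ray(c,uv,z):
    k,d=K(c); p=cv2.undistortPoints(np.array(uv,float).reshape(-1,1,2),k,d)[:,0]
    R=np.array(c["R"]);t=np.array(c["t"]); o=-R.T@t
    v=np.c_[p,np.ones(len(p))]@R
    return o+v*((np.asarray(z)-o[2])/v[:,2])[:,None]
def proj(c,X):
    k,d=K(c); return cv2.projectPoints(np.array(X,float).reshape(-1,1,3),cv2.Rodrigues(np.array(c["R"]))[0],np.array(c["t"],float),k,d)[0][:,0]
def snap(n,f):
    c=arm.read_camera(n); cv2.imwrite(f,cv2.resize(c["image"][:,:,::-1],None,fx=1.5,fy=1.5,interpolation=cv2.INTER_CUBIC)); np.save(f[:-4]+".npy",c,allow_pickle=True); return c
E
python3 - <<'E'
from h import *
for n in("top","side"):
    c=snap(n,f"pics/{n}0.png"); R=np.array(c["R"]);print(n,-R.T@c["t"],R[2],c["fov_y"],c["k1"])
s=arm.observe();print(s["position"],s["orientation"],s["grip_width"])
E
```

```text
top [ 0.31481497 -0.02357691  1.17904181] [ 0.10519234 -0.00958665 -0.99440569] 49.91432953393815 -0.08240377694660547
side [-0.06596074  0.64462225  0.71700413] [ 0.4477333  -0.62986794 -0.63466627] 49.84853033644316 -0.05562421588357388
[ 0.22613494 -0.63555467  0.3029646 ] [-1.79897618e+02  4.53540669e-03  1.95866093e+01] 0.9982910644694232
```

View pics/top0.png

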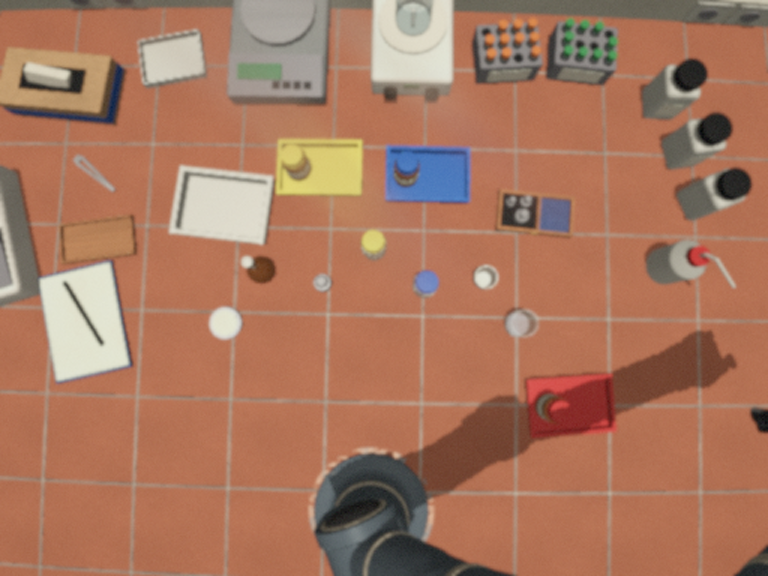

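View pics/side0.png

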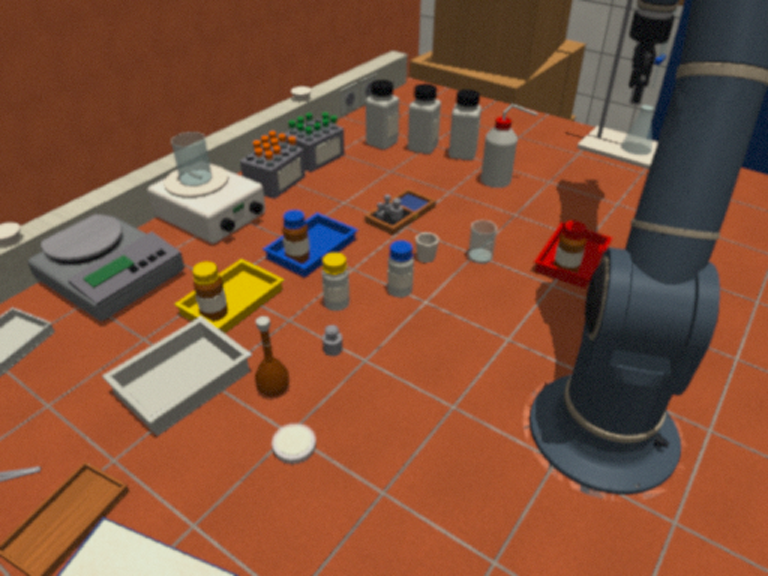

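The top view (1.5x px) shows the yellow cap at (373,240), blue cap (427,282), beaker (520,322), crucible (486,277), weight (322,283) and flask (260,268). The trays are at (320,167) yellow and (428,175) blue, the tub at (222,205) and the case at (536,213). The side view agrees. Next I'll measure them.

```bash
cat > m.py <<'E'
from h import *
c=np.load("pics/top0.npy",allow_pickle=True).item(); s=np.load("pics/side0.npy",allow_pickle=True).item()
def comp(c,mask,uv,rad):
    m=mask.astype(np.uint8); n,l,st,ce=cv2.connectedComponentsWithStats(m)
    yy,xx=np.nonzero(m); d=np.hypot(xx-uv[0],yy-uv[1]); i=d.argmin()
    return (l==l[yy[i],xx[i]]).astype(np.uint8)
def hsv(c): return [a.astype(int) for a in cv2.split(cv2.cvtColor(c["image"],cv2.COLOR_RGB2HSV))]
H,S,V=hsv(c); Hs,Ss,Vs=hsv(s)
yel=lambda H,S,V:(H>22)&(H<36)&(S>110)&(V>90)
blu=lambda H,S,V:(H>105)&(H<130)&(S>110)&(V>50)
def cen(m): M=cv2.moments(m,True); return np.array([M["m10"],M["m01"]])/M["m00"]
print("caps: top centroid@z.094, side centroid@z.089")
for n,f,u,us in(("acid",yel,(373,240),(333,264)),("alk",blu,(427,281),(401,251))):
    a=comp(c,f(H,S,V),np.array(u)/1.5,9); b=comp(s,f(Hs,Ss,Vs),np.array(us)/1.5,9)
    print(n,a.sum(),b.sum(),ray(c,[cen(a)],.094).round(4),ray(s,[cen(b)],.091).round(4))
def quad(m,z):
    k=max(cv2.findContours(m,cv2.RETR_EXTERNAL,cv2.CHAIN_APPROX_NONE)[0],key=cv2.contourArea)[:,0]
    P=ray(c,k,z)[:,:2]; r=cv2.minAreaRect((P*1000).astype(np.float32)); return np.round(r[0],1),np.round(r[1],1),round(r[2],1)
low=(S<70)&(V>110)
print("acid_tray",quad(comp(c,yel(H,S,V),(235,105),9),.025))
print("alk_tray",quad(comp(c,blu(H,S,V),(300,117),9),.025))
print("tub",quad(comp(c,low,(148,137),9),.040))
print("bay",quad(comp(c,blu(H,S,V)|((H>100)&(H<130)&(S>60)),(371,143),9),.008))
nb=~((H<14)&(S>110))
for n,u,z in(("weight",(322,283),.045),("cruc",(486,277),.045),("beaker",(518,322),.07),("beaker0",(518,322),.0)):
    m=comp(c,(S<120) ,np.array(u)/1.5,9)
    print(n,m.sum(),quad(m,z))
print("flask",ray(c,[(261/1.5,268/1.5)],.03),"stopper",ray(c,[(247/1.5,262/1.5)],.138))
for n,u in(("weight knob",(322,283)),("cruc",(486,277)),("beaker",(517,322))):print(n,ray(c,[np.array(u)/1.5]*2,[.045,.07]).round(3).tolist())
img=c["image"][80:240,100:400]; cv2.imwrite("pics/crop.png",cv2.resize(img[:,:,::-1],None,fx=2.66,fy=2.66,interpolation=cv2.INTER_CUBIC))
E
python3 m.py
```

```text
caps: top centroid@z.094, side centroid@z.089
acid 148 192 [[0.4934 0.005  0.094 ]] [[0.4874 0.0099 0.091 ]]
alk 1680 166 [[ 0.6187 -0.0948  0.094 ]] [[ 0.4163 -0.0866  0.091 ]]
acid_tray (array([646.9, 112.8]), array([106.7, 163.1]), 1.0)
alk_tray (array([637.7, -94.7]), array([103.4, 153.3]), 1.1)
tub (array([567.3, 293.5]), array([186.7, 134.7]), 83.7)
bay (array([ 565.4, -344.5]), array([49.8, 53.1]), 86.7)
weight 59564 (array([443.2, -20.2]), array([1123.3, 1570.8]), 1.4)
cruc 274 (array([ 438.2, -205. ]), array([47.4, 50.4]), 1.1)
beaker 59564 (array([440.4, -20.2]), array([1098.5, 1536.2]), 1.4)
beaker0 59564 (array([448.3, -20. ]), array([1167.9, 1633.1]), 1.4)
flask [[0.44801803 0.21423069 0.03      ]] stopper [[0.44530264 0.21622794 0.138     ]]
weight knob [[0.421, 0.097, 0.045], [0.418, 0.095, 0.07]]
cruc [[0.438, -0.205, 0.045], [0.435, -0.201, 0.07]]
beaker [[0.356, -0.263, 0.045], [0.355, -0.257, 0.07]]
```

View pics/crop.png

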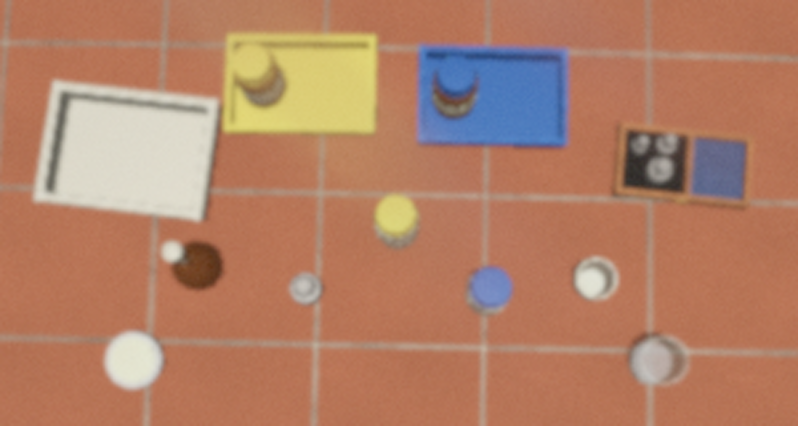

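The crop (2.66x) puts the blue cap at (491,288), the weight knob at (305,288), the crucible rim at (596,279) and the beaker rim near (660,360). The case corners are around (622,124), (750,135), (747,206) and (616,193). I'll cast these as rays.

```bash
python3 - <<'E'
from h import *
c=np.load("pics/top0.npy",allow_pickle=True).item(); s=np.load("pics/side0.npy",allow_pickle=True).item()
def q(n,uv,z): print(n,ray(c,np.array(uv,float).reshape(-1,2)/2.66+[100-.3,80-.3],z)[:,:2].round(4).tolist())
q("alk",(491,287),.098);q("acid",(396,215),.098);q("weight",(305,287),.048);q("wfoot",(305,291),.02);q("cruc",(596,279),.045);q("beaker rim",(660,360),.07);q("beaker foot",(655,360),.003)
q("case",[(622,124),(750,135),(747,206),(616,193)],.018)
q("tub",[(52,81),(218,98),(204,219),(35,200)],.04)
for n,u,z in(("weight",(332,328),.048),("wmid",(332,345),.014),("cruc",(428,238),.045),("beaker",(483,228),.07),("bfoot",(481,256),.003),("flaskbulb",(272,377),.023),("stopper",(263,322),.138)):
    print("side",n,ray(s,[np.array(u)/1.5-.2],z)[:,:2].round(4).tolist())
E
```

```text
alk [[0.4221, -0.0915]]
acid [[0.4924, 0.0041]]
weight [[0.4233, 0.098]]
wfoot [[0.4218, 0.1008]]
cruc [[0.4379, -0.2044]]
beaker rim [[0.3538, -0.2661]]
beaker foot [[0.356, -0.2753]]
case [[0.6108, -0.237], [0.6022, -0.3779], [0.5235, -0.3732], [0.5345, -0.2302]]
tub [[0.6409, 0.3785], [0.6246, 0.1982], [0.4938, 0.2074], [0.511, 0.3887]]
side weight [[0.4189, 0.1013]]
side wmid [[0.4178, 0.105]]
side cruc [[0.4337, -0.2059]]
side beaker [[0.3492, -0.2642]]
side bfoot [[0.3476, -0.2681]]
side flaskbulb [[0.441, 0.2192]]
side stopper [[0.439, 0.2215]]
```

Call:
{"api": "play_rows", "payload": {"plan": [[0,0,0,0,0,-7.04],[0,0,0,0,0,-7.04],[0,0,0,0,0,-7.04],[0,0,0,0,0,-7.04],[0,0,0,0,0,-7.04],[0,0,0,0,0,-7.04],[0,0,0,0,0,-7.04],[0,0,0,0,0,-7.04],[0,0,0,0,0,-7.04],[0,0,0,0,0,-7.04]], "gripper": 100, "squeeze": 25}}

```text
time_s: 0.93
position: [0.2261, -0.6357, 0.3033]
orientation: [-180.0, -0.1, 90.3]
force: [-0.4, 0.2, -0.8]
grip_width: 1.001
grip_force: 0.0
```

Call:
{"api": "play_rows", "payload": {"plan": [[0.036,0.0126,0,0,0,0],[0.037,0.0126,0,0,0,0],[0.037,0.0126,0,0,0,0],[0.037,0.0126,0,0,0,0],[0.037,0.0126,0,0,0,0],[0.037,0.0126,0,0,0,0],[0.037,0.0126,0,0,0,0],[0.037,0.0126,0,0,0,0],[0.037,0.0126,0,0,0,0],[0.037,0.0126,0,0,0,0]]}}

```text
time_s: 1.77
position: [0.3523, -0.265, 0.3037]
orientation: [-180.0, 0.0, 90.0]
force: [1.4, -0.0, -0.0]
grip_width: 1.002
grip_force: 0.0
```

Call:
{"api": "play_rows", "payload": {"plan": [[0,0,0.03,0,0,0],[0,0,0.03,0,0,0],[0,0,0.03,0,0,0],[0,0,0.02,0,0,0],[0,0,0,0,0,0]]}}

```text
time_s: 2.18
position: [0.35, -0.2655, 0.1903]
orientation: [-179.6, -0.3, 90.0]
force: [0.5, -0.3, 0.5]
grip_width: 1.0
grip_force: 0.0
```

Call:
{"api": "play_rows", "payload": {"plan": [[0,0,0.02,0,0,0],[0,0,0.02,0,0,0],[0,0,0.02,0,0,0],[0,0,0.013,0,0,0],[0,0,0,0,0,0]]}}

```text
time_s: 2.6
position: [0.3517, -0.2667, 0.1198]
orientation: [-179.8, -0.1, 90.0]
force: [0.7, 0.5, 0.2]
grip_width: 1.0
grip_force: 0.0
```

```bash
python3 - <<'E'
from h import *
c=snap("side","pics/s1.png"); t=snap("top","pics/t1.png")
a=cv2.resize(c["image"][90:250,200:420,::-1],None,fx=1.8,fy=1.8); b=cv2.resize(t["image"][120:280,250:470,::-1],None,fx=1.8,fy=1.8)
cv2.imwrite("pics/ab1.png",np.hstack([a,b])); print(arm.observe()["joints"])
E
```

```text
[ 52.75768497  23.18512332 -25.24071428 126.63898962  17.76384779
  33.41326852  14.34415563]
```

View pics/ab1.png

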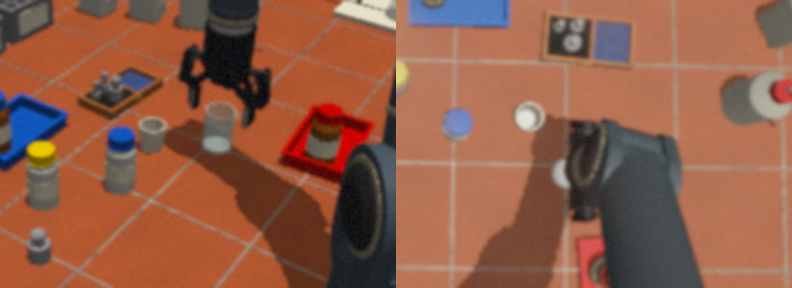

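The fingers straddle the beaker on both sides: side view at (190,100) and (258,110), beaker at (218,128). Closing now.

Call:
{"api": "play_rows", "payload": {"plan": [[0,0,0.002,0,0,0],[0,0,0,0,0,0],[0,0,0,0,0,0],[0,0,0,0,0,0],[0,0,0,0,0,0],[0,0,0,0,0,0],[0,0,0,0,0,0],[0,0,0,0,0,0]], "gripper": 40}}

```text
time_s: 3.37
position: [0.3529, -0.2674, 0.1199]
orientation: [179.9, 0.1, 90.0]
force: [-0.4, -0.6, 6.2]
grip_width: 0.565
grip_force: 25.4
```

Call:
{"api": "play_rows", "payload": {"plan": [[0,0,-0.01,0,0,0],[0,0,-0.02,0,0,0],[0,0,-0.03,0,0,0],[0,0,-0.03,0,0,0],[0,0,-0.03,0,0,0],[0,0,-0.03,0,0,0],[0,0,-0.02,0,0,0],[0,0,-0.01,0,0,0]], "squeeze": 30}}

```text
time_s: 4.03
position: [0.3532, -0.2672, 0.3025]
orientation: [179.8, 0.2, 90.0]
force: [0.9, -0.0, -0.3]
grip_width: 0.564
grip_force: 31.7
```

Call:
{"api": "play_rows", "payload": {"plan": [[0.01,0.007,0,0,0,0],[0.02,0.015,0,0,0,0],[0.03,0.022,0,0,0,0],[0.032,0.022,0,0,0,0],[0.032,0.022,0,0,0,0],[0.032,0.022,0,0,0,0],[0.032,0.022,0,0,0,0],[0.032,0.022,0,0,0,0],[0.032,0.022,0,0,0,0],[0.032,0.022,0,0,0,0]]}}

```text
time_s: 4.87
position: [0.5507, 0.0185, 0.2983]
orientation: [-179.9, 0.0, 90.0]
force: [1.1, -0.4, -0.2]
grip_width: 0.565
grip_force: 31.6
```

Call:
{"api": "play_rows", "payload": {"plan": [[0.034,0.01,0,0,0,0],[0.036,0,0,0,0,0],[0.036,0,0,0,0,0],[0.036,0,0,0,0,0],[0.036,0,0,0,0,0],[0.036,0,0,0,0,0],[0.036,0,0,0,0,0],[0.034,0,0,0,0,0],[0.024,0,0,0,0,0],[0.01,0,0,0,0,0]]}}

```text
time_s: 5.7
position: [0.5584, 0.3394, 0.2983]
orientation: [-179.9, -0.1, 90.3]
force: [-0.9, 1.0, -0.3]
grip_width: 0.564
grip_force: 31.6
```

Call:
{"api": "play_rows", "payload": {"plan": [[-0.004,0.012,0.015,0,0,0],[0,0,0.025,0,0,0],[0,0,0.03,0,0,0],[0,0,0.03,0,0,0],[0,0,0.03,0,0,0],[0,0,0.02,0,0,0],[0,0,0.01,0,0,0],[0,0,0.005,0,0,0],[0,0,0,0,0,0],[0,0,0,0,0,0]]}}

```text
time_s: 6.53
position: [0.5731, 0.3312, 0.1351]
orientation: [179.9, -0.1, 90.0]
force: [-0.0, -0.2, -0.2]
grip_width: 0.565
grip_force: 31.6
```

Call:
{"api": "play_rows", "payload": {"plan": [[0,0,0.002,0,0,0],[0,0,0.002,0,0,0],[0,0,0.002,0,0,0],[0,0,0,0,0,0]]}}

```text
time_s: 6.87
position: [0.5726, 0.3309, 0.1281]
orientation: [180.0, 0.0, 90.0]
force: [-0.0, -0.2, -1.3]
grip_width: 0.564
grip_force: 31.6
```

Call:
{"api": "play_rows", "payload": {"plan": [[0,0,0.0015,0,0,0],[0,0,0.0015,0,0,0],[0,0,0.001,0,0,0],[0,0,0,0,0,0],[0,0,0,0,0,0]]}}

```text
time_s: 7.28
position: [0.5726, 0.331, 0.1241]
orientation: [180.0, 0.0, 90.0]
force: [-1.2, -1.3, 1.4]
grip_width: 0.564
grip_force: 31.9
```

```bash
python3 - <<'E'
from h import *
c=snap("side","pics/s2.png"); t=snap("top","pics/t2.png")
a=cv2.resize(c["image"][120:300,40:260,::-1],None,fx=1.8,fy=1.8); b=cv2.resize(t["image"][80:260,80:300,::-1],None,fx=1.8,fy=1.8)
cv2.imwrite("pics/ab2.png",np.hstack([a,b]))
E
```

```text
(no output)
```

View pics/ab2.png

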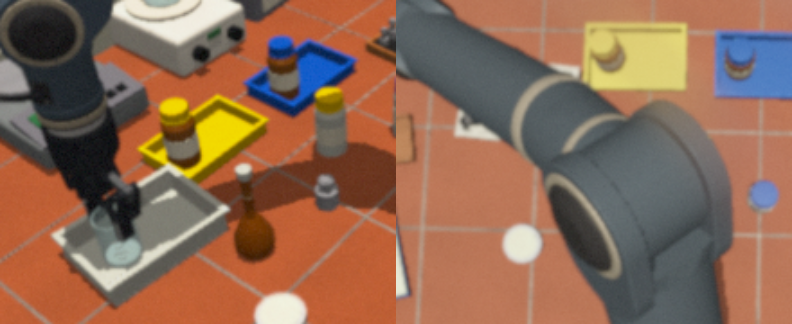

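The side view shows the beaker standing on the tub floor at (122,250), and a light contact force is felt. Releasing, then on to the crucible.

Call:
{"api": "play_rows", "payload": {"plan": [[0,0,0,0,0,0],[0,0,0,0,0,0],[0,0,0,0,0,0],[0,0,0,0,0,0],[0,0,0,0,0,0]], "gripper": 100}}

```text
time_s: 7.8
position: [0.5725, 0.3309, 0.1238]
orientation: [-180.0, 0.0, 90.0]
force: [-0.3, 0.7, 0.3]
grip_width: 1.003
grip_force: 0.0
```

Call:
{"api": "play_rows", "payload": {"plan": [[0,0,-0.01,0,0,0],[0,0,-0.02,0,0,0],[0,0,-0.03,0,0,0],[0,0,-0.04,0,0,0],[0,0,-0.04,0,0,0],[-0.02,0,-0.02,0,0,0],[-0.036,0,0,0,0,0],[-0.036,0,0,0,0,0],[-0.036,0,0,0,0,0],[-0.036,0,0,0,0,0]]}}

```text
time_s: 8.63
position: [0.5722, 0.1656, 0.2849]
orientation: [179.9, 0.0, 90.0]
force: [1.4, 0.1, -0.6]
grip_width: 1.0
grip_force: 0.0
```

Call:
{"api": "play_rows", "payload": {"plan": [[-0.037,-0.013,0,0,0,0],[-0.037,-0.013,0,0,0,0],[-0.037,-0.013,0,0,0,0],[-0.037,-0.014,0,0,0,0],[-0.038,-0.014,0,0,0,0],[-0.038,-0.014,0,0,0,0],[-0.038,-0.014,0,0,0,0],[-0.038,-0.014,0,0,0,0],[-0.038,-0.014,0,0,0,0],[-0.034,-0.014,0,0,0,0]]}}

```text
time_s: 9.47
position: [0.4343, -0.2071, 0.2849]
orientation: [179.9, 0.1, 89.9]
force: [0.7, -0.6, 0.4]
grip_width: 1.0
grip_force: 0.0
```

Call:
{"api": "play_rows", "payload": {"plan": [[0,0,0.03,0,0,0],[0,0,0.03,0,0,0],[0,0,0.03,0,0,0],[0,0,0.02,0,0,0],[0,0,0,0,0,0],[0,0,0,0,0,0]]}}

```text
time_s: 9.97
position: [0.4354, -0.2047, 0.1741]
orientation: [-180.0, -0.0, 90.0]
force: [-0.6, 0.9, 0.7]
grip_width: 0.999
grip_force: 0.0
```

Call:
{"api": "play_rows", "payload": {"plan": [[0,0,0.02,0,0,0],[0,0,0.02,0,0,0],[0,0,0.02,0,0,0],[0,0,0.014,0,0,0],[0,0,0.005,0,0,0],[0,0,0,0,0,0]]}}

```text
time_s: 10.47
position: [0.4362, -0.2051, 0.0957]
orientation: [179.9, 0.0, 90.0]
force: [0.5, -0.0, -0.0]
grip_width: 0.999
grip_force: 0.0
```

Call:
{"api": "play_rows", "payload": {"plan": [[0,0,0,0,0,0],[0,0,0,0,0,0],[0,0,0,0,0,0],[0,0,0,0,0,0],[0,0,0,0,0,0],[0,0,0,0,0,0],[0,0,0,0,0,0],[0,0,0,0,0,0],[0,0,0,0,0,0]], "gripper": 35}}

```text
time_s: 11.22
position: [0.4362, -0.2053, 0.0961]
orientation: [179.9, 0.1, 90.0]
force: [-1.2, -0.4, 6.4]
grip_width: 0.496
grip_force: 29.5
```

Call:
{"api": "play_rows", "payload": {"plan": [[0,0,-0.01,0,0,0],[0,0,-0.02,0,0,0],[0,0,-0.03,0,0,0],[0,0,-0.04,0,0,0],[0,0,-0.04,0,0,0],[0,0,-0.03,0,0,0],[0,0,-0.015,0,0,0],[0,0,-0.005,0,0,0]]}}

```text
time_s: 11.88
position: [0.4365, -0.2051, 0.2887]
orientation: [179.7, 0.2, 90.0]
force: [-0.7, 0.1, -0.8]
grip_width: 0.494
grip_force: 30.7
```

Call:
{"api": "play_rows", "payload": {"plan": [[0.01,0.01,0,0,0,0],[0.02,0.018,0,0,0,0],[0.03,0.02,0,0,0,0],[0.034,0.02,0,0,0,0],[0.034,0.02,0,0,0,0],[0.034,0.02,0,0,0,0],[0.034,0.02,0,0,0,0],[0.036,0,0,0,0,0],[0.036,0,0,0,0,0],[0.036,0,0,0,0,0]]}}

```text
time_s: 12.72
position: [0.5627, 0.1005, 0.2837]
orientation: [-179.8, 0.0, 90.0]
force: [0.6, -0.3, -1.1]
grip_width: 0.498
grip_force: 30.7
```

Call:
{"api": "play_rows", "payload": {"plan": [[0.036,0,0,0,0,0],[0.036,0,0,0,0,0],[0.034,0,0,0,0,0],[0.028,0,0,0,0,0],[0.014,0,0,0,0,0],[0.006,0,0,0,0,0],[0,0,0,0,0,0]]}}

```text
time_s: 13.3
position: [0.5625, 0.2543, 0.284]
orientation: [-179.9, 0.0, 90.2]
force: [0.5, 0.6, -0.9]
grip_width: 0.496
grip_force: 30.7
```

Call:
{"api": "play_rows", "payload": {"plan": [[0,0.002,0.015,0,0,0],[0,0,0.025,0,0,0],[0,0,0.03,0,0,0],[0,0,0.03,0,0,0],[0,0,0.03,0,0,0],[0,0,0.02,0,0,0],[0,0,0.014,0,0,0],[0,0,0.007,0,0,0],[0,0,0,0,0,0],[0,0,0,0,0,0]]}}

```text
time_s: 14.13
position: [0.5661, 0.2526, 0.1143]
orientation: [180.0, -0.0, 89.9]
force: [-0.2, 0.6, 0.2]
grip_width: 0.502
grip_force: 30.7
```

Call:
{"api": "play_rows", "payload": {"plan": [[0,0,0.002,0,0,0],[0,0,0.002,0,0,0],[0,0,0.002,0,0,0],[0,0,0.002,0,0,0],[0,0,0.001,0,0,0],[0,0,0,0,0,0],[0,0,0,0,0,0]]}}

```text
time_s: 14.72
position: [0.5655, 0.253, 0.1049]
orientation: [180.0, 0.0, 90.0]
force: [-0.4, -0.7, -0.9]
grip_width: 0.493
grip_force: 30.7
```

Call:
{"api": "play_rows", "payload": {"plan": [[0,0,0.002,0,0,0],[0,0,0.001,0,0,0],[0,0,0.001,0,0,0],[0,0,0.001,0,0,0],[0,0,0,0,0,0],[0,0,0,0,0,0]]}}

```text
time_s: 15.22
position: [0.5656, 0.2531, 0.1003]
orientation: [180.0, 0.0, 90.0]
force: [-1.1, 0.1, 2.7]
grip_width: 0.492
grip_force: 31.0
```

Call:
{"api": "play_rows", "payload": {"plan": [[0,0,0,0,0,0],[0,0,0,0,0,0],[0,0,0,0,0,0],[0,0,0,0,0,0]], "gripper": 66}}

```text
time_s: 15.55
position: [0.5656, 0.2529, 0.0997]
orientation: [-180.0, 0.0, 90.0]
force: [-0.7, 0.2, -0.3]
grip_width: 0.658
grip_force: 0.0
```

Call:
{"api": "play_rows", "payload": {"plan": [[0,0,-0.01,0,0,0],[0,0,-0.02,0,0,0],[0,0,-0.035,0,0,0],[0,0,-0.04,0,0,0],[0,0,-0.04,0,0,0],[0,0,-0.03,0,0,0],[0,0,0,0,0,0]]}}

```text
time_s: 16.13
position: [0.5676, 0.2555, 0.2832]
orientation: [179.3, -0.3, 90.0]
force: [-0.1, 1.6, 0.6]
grip_width: 0.661
grip_force: 0.0
```

Call:
{"api": "play_rows", "payload": {"plan": [[-0.02,-0.007,0,0,0,0],[-0.036,-0.01,0,0,0,0],[-0.036,-0.01,0,0,0,0],[-0.036,-0.01,0,0,0,0],[-0.036,-0.01,0,0,0,0],[-0.036,-0.01,0,0,0,0],[-0.028,-0.01,0,0,0,0],[-0.018,-0.008,0,0,0,0],[0,0,0,0,0,0]], "gripper": 100}}

```text
time_s: 16.88
position: [0.4888, 0.0021, 0.2745]
orientation: [-179.9, 0.2, 89.6]
force: [0.3, -0.1, 0.8]
grip_width: 1.002
grip_force: 0.0
```

```bash
python3 - <<'E'
from h import *
c=snap("side","pics/s3.png"); t=snap("top","pics/t3.png")
a=cv2.resize(c["image"][120:300,40:260,::-1],None,fx=1.8,fy=1.8); b=cv2.resize(t["image"][80:260,80:300,::-1],None,fx=1.8,fy=1.8)
cv2.imwrite("pics/ab3.png",np.hstack([a,b]))
E
```

```text
(no output)
```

View pics/ab3.png

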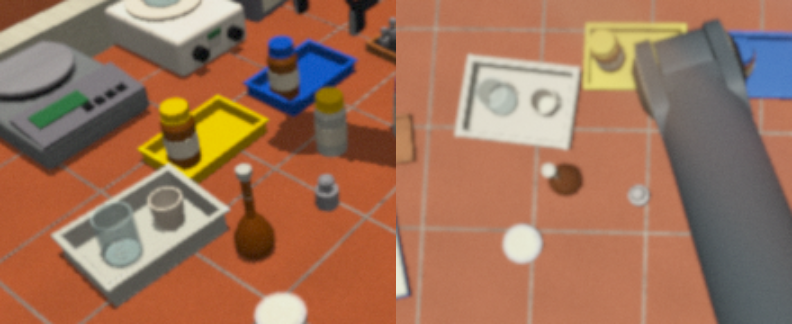

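Beaker (115,230) and crucible (165,205) both stand upright in the tub, and the flask has not moved. Next is the acid bottle.

Call:
{"api": "play_rows", "payload": {"plan": [[0.005,0.001,0.02,0,0,0],[0,0,0.03,0,0,0],[0,0,0.03,0,0,0],[0,0,0.03,0,0,0],[0,0,0.03,0,0,0],[0,0,0.02,0,0,0],[0,0,0.007,0,0,0],[0,0,0,0,0,0]]}}

```text
time_s: 17.65
position: [0.4909, 0.0135, 0.1066]
orientation: [-179.8, -0.1, 90.1]
force: [0.1, 0.1, -0.4]
grip_width: 1.0
grip_force: 0.0
```

Call:
{"api": "play_rows", "payload": {"plan": [[0,0,0,0,0,0],[0,0,0,0,0,0],[0,0,0,0,0,0],[0,0,0,0,0,0],[0,0,0,0,0,0],[0,0,0,0,0,0],[0,0,0,0,0,0],[0,0,0,0,0,0],[0,0,0,0,0,0]], "gripper": 35, "squeeze": 40}}

```text
time_s: 18.4
position: [0.4925, 0.0122, 0.1094]
orientation: [179.8, 0.0, 90.0]
force: [-1.9, 0.6, 7.2]
grip_width: 0.528
grip_force: 40.7
```

Call:
{"api": "play_rows", "payload": {"plan": [[0,0,-0.01,0,0,0],[0,0,-0.02,0,0,0],[0,0,-0.03,0,0,0],[0,0,-0.035,0,0,0],[0,0,-0.03,0,0,0],[0,0,-0.02,0,0,0],[0,0,-0.005,0,0,0]]}}

```text
time_s: 18.98
position: [0.4929, 0.0124, 0.2621]
orientation: [179.6, 0.0, 90.0]
force: [0.4, -0.1, -2.0]
grip_width: 0.522
grip_force: 41.3
```

Call:
{"api": "play_rows", "payload": {"plan": [[0.004,0.01,0,0,0,0],[0.008,0.02,0,0,0,0],[0.012,0.025,0,0,0,0],[0.012,0.03,0,0,0,0],[0.012,0.03,0,0,0,0],[0.01,0.025,0,0,0,0],[0.007,0.011,0,0,0,0],[0.003,0.003,0,0,0,0],[0,0,0,0,0,0]]}}

```text
time_s: 19.73
position: [0.6453, 0.0812, 0.2556]
orientation: [-179.8, -0.0, 90.1]
force: [-0.3, 0.5, -1.7]
grip_width: 0.523
grip_force: 41.3
```

Call:
{"api": "play_rows", "payload": {"plan": [[0,0.002,0.01,0,0,0],[0,0,0.02,0,0,0],[0,0,0.03,0,0,0],[0,0,0.03,0,0,0],[0,0,0.02,0,0,0],[0,0,0.01,0,0,0],[0,0,0.006,0,0,0],[0,0,0.004,0,0,0],[0,0,0,0,0,0]]}}

```text
time_s: 20.48
position: [0.6475, 0.0797, 0.1281]
orientation: [180.0, 0.0, 90.0]
force: [-0.3, 0.7, -1.0]
grip_width: 0.525
grip_force: 41.3
```

Call:
{"api": "play_rows", "payload": {"plan": [[0,0,0.002,0,0,0],[0,0,0.002,0,0,0],[0,0,0.001,0,0,0],[0,0,0.001,0,0,0],[0,0,0,0,0,0],[0,0,0,0,0,0]]}}

```text
time_s: 20.98
position: [0.6476, 0.0799, 0.1221]
orientation: [180.0, 0.0, 90.0]
force: [-0.6, 0.8, -1.0]
grip_width: 0.524
grip_force: 41.3
```

Call:
{"api": "play_rows", "payload": {"plan": [[0,0,0.002,0,0,0],[0,0,0.002,0,0,0],[0,0,0.002,0,0,0],[0,0,0.001,0,0,0],[0,0,0.001,0,0,0],[0,0,0,0,0,0],[0,0,0,0,0,0]]}}

```text
time_s: 21.57
position: [0.6475, 0.0799, 0.1139]
orientation: [180.0, 0.0, 90.0]
force: [-0.3, -0.2, -1.3]
grip_width: 0.524
grip_force: 41.4
```

Call:
{"api": "play_rows", "payload": {"plan": [[0,0,0.001,0,0,0],[0,0,0.001,0,0,0],[0,0,0,0,0,0],[0,0,0,0,0,0]]}}

```text
time_s: 21.9
position: [0.6477, 0.0801, 0.1135]
orientation: [180.0, 0.0, 90.0]
force: [-3.1, -0.7, 7.4]
grip_width: 0.523
grip_force: 42.2
```

Call:
{"api": "play_rows", "payload": {"plan": [[0,0,0,0,0,0],[0,0,0,0,0,0],[0,0,0,0,0,0],[0,0,0,0,0,0],[0,0,0,0,0,0]], "gripper": 100}}

```text
time_s: 22.32
position: [0.6475, 0.0799, 0.1117]
orientation: [-180.0, 0.0, 90.0]
force: [-0.4, 0.1, 0.0]
grip_width: 1.003
grip_force: 0.0
```

Call:
{"api": "play_rows", "payload": {"plan": [[0,0,-0.01,0,0,0],[0,0,-0.02,0,0,0],[0,0,-0.035,0,0,0],[0,0,-0.04,0,0,0],[0,0,-0.04,0,0,0],[0,0,-0.02,0,0,0],[0,0,0,0,0,0]]}}

```text
time_s: 22.9
position: [0.6497, 0.0814, 0.2842]
orientation: [179.3, -0.1, 90.0]
force: [0.3, 0.2, 0.8]
grip_width: 0.999
grip_force: 0.0
```

Call:
{"api": "play_rows", "payload": {"plan": [[-0.015,-0.02,0,0,0,0],[-0.02,-0.028,0,0,0,0],[-0.02,-0.028,0,0,0,0],[-0.02,-0.028,0,0,0,0],[-0.02,-0.028,0,0,0,0],[-0.02,-0.028,0,0,0,0],[-0.02,-0.028,0,0,0,0],[-0.02,-0.025,0,0,0,0],[-0.014,-0.0155,0,0,0,0],[0,0,0,0,0,0]]}}

```text
time_s: 23.73
position: [0.4151, -0.092, 0.2761]
orientation: [-179.8, 0.2, 89.6]
force: [-0.2, 0.3, -0.4]
grip_width: 0.996
grip_force: 0.0
```

Call:
{"api": "play_rows", "payload": {"plan": [[0,0,0.02,0,0,0],[0,0,0.03,0,0,0],[0,0,0.02,0,0,0],[0,0,0,0,0,0],[0,0,0,0,0,0]]}}

```text
time_s: 24.15
position: [0.4189, -0.0883, 0.2065]
orientation: [-179.9, -0.1, 90.1]
force: [0.1, -0.2, 0.1]
grip_width: 0.998
grip_force: 0.0
```

Call:
{"api": "play_rows", "payload": {"plan": [[0,0,0.02,0,0,0],[0,0,0.025,0,0,0],[0,0,0.025,0,0,0],[0,0,0.02,0,0,0],[0,0,0.009,0,0,0],[0,0,0,0,0,0]]}}

```text
time_s: 24.65
position: [0.4192, -0.0888, 0.1075]
orientation: [-179.9, -0.0, 90.0]
force: [0.6, 1.1, -1.4]
grip_width: 0.997
grip_force: 0.0
```

Call:
{"api": "play_rows", "payload": {"plan": [[0,0,0,0,0,0],[0,0,0,0,0,0],[0,0,0,0,0,0],[0,0,0,0,0,0],[0,0,0,0,0,0],[0,0,0,0,0,0],[0,0,0,0,0,0],[0,0,0,0,0,0],[0,0,0,0,0,0]], "gripper": 35}}

```text
time_s: 25.4
position: [0.4201, -0.0891, 0.1094]
orientation: [179.8, 0.1, 90.0]
force: [-0.4, 1.3, 7.6]
grip_width: 0.53
grip_force: 39.8
```

Call:
{"api": "play_rows", "payload": {"plan": [[0,0,-0.01,0,0,0],[0,0,-0.02,0,0,0],[0,0,-0.03,0,0,0],[0,0,-0.035,0,0,0],[0,0,-0.03,0,0,0],[0,0,-0.02,0,0,0],[0,0,-0.005,0,0,0]]}}

```text
time_s: 25.98
position: [0.4204, -0.0889, 0.2619]
orientation: [179.6, 0.2, 90.0]
force: [1.4, -0.6, -1.9]
grip_width: 0.523
grip_force: 41.5
```

Call:
{"api": "play_rows", "payload": {"plan": [[-0.004,0.01,0,0,0,0],[-0.004,0.02,0,0,0,0],[-0.006,0.03,0,0,0,0],[-0.006,0.035,0,0,0,0],[-0.006,0.035,0,0,0,0],[-0.006,0.035,0,0,0,0],[-0.004,0.03,0,0,0,0],[-0.004,0.018,0,0,0,0],[-0.002,0.006,0,0,0,0],[0,0,0,0,0,0]]}}

```text
time_s: 26.82
position: [0.6386, -0.1315, 0.255]
orientation: [-179.8, -0.1, 90.0]
force: [0.6, -0.1, -2.3]
grip_width: 0.527
grip_force: 41.4
```

Call:
{"api": "play_rows", "payload": {"plan": [[0,0,0.01,0,0,0],[0,0,0.02,0,0,0],[0,0,0.03,0,0,0],[0,0,0.03,0,0,0],[0,0,0.02,0,0,0],[0,0,0.01,0,0,0],[0,0,0.006,0,0,0],[0,0,0.004,0,0,0],[0,0,0,0,0,0]]}}

```text
time_s: 27.57
position: [0.6378, -0.131, 0.1281]
orientation: [180.0, 0.0, 90.0]
force: [-0.1, -0.5, -1.9]
grip_width: 0.522
grip_force: 41.4
```

Call:
{"api": "play_rows", "payload": {"plan": [[0,0,0.003,0,0,0],[0,0,0.003,0,0,0],[0,0,0.003,0,0,0],[0,0,0.002,0,0,0],[0,0,0.001,0,0,0],[0,0,0.001,0,0,0],[0,0,0.001,0,0,0],[0,0,0.001,0,0,0],[0,0,0,0,0,0],[0,0,0,0,0,0]]}}

```text
time_s: 28.4
position: [0.6381, -0.131, 0.1135]
orientation: [180.0, 0.0, 90.0]
force: [-1.2, -0.2, 3.4]
grip_width: 0.528
grip_force: 41.7
```

Call:
{"api": "play_rows", "payload": {"plan": [[0,0,0,0,0,0],[0,0,0,0,0,0],[0,0,0,0,0,0],[0,0,0,0,0,0],[0,0,0,0,0,0]], "gripper": 100}}

```text
time_s: 28.82
position: [0.638, -0.1311, 0.1128]
orientation: [180.0, -0.0, 90.0]
force: [0.5, -0.2, -0.2]
grip_width: 0.997
grip_force: 0.0
```

Call:
{"api": "play_rows", "payload": {"plan": [[0,0,-0.01,0,0,0],[0,0,-0.02,0,0,0],[0,0,-0.035,0,0,0],[0,0,-0.04,0,0,0],[0,0,-0.04,0,0,0],[0,0,-0.02,0,0,0],[0,0,0,0,0,0]]}}

```text
time_s: 29.4
position: [0.6405, -0.1304, 0.2853]
orientation: [179.3, 0.1, 90.0]
force: [1.0, 0.2, 1.2]
grip_width: 1.0
grip_force: 0.0
```

Call:
{"api": "play_rows", "payload": {"plan": [[0.02,-0.02,0,0,0,0],[0.027,-0.026,0,0,0,0],[0.027,-0.026,0,0,0,0],[0.027,-0.026,0,0,0,0],[0.027,-0.026,0,0,0,0],[0.027,-0.026,0,0,0,0],[0.027,-0.026,0,0,0,0],[0.027,-0.024,0,0,0,0],[0.021,-0.018,0,0,0,0],[0,0,0,0,0,0]]}}

```text
time_s: 30.23
position: [0.4158, 0.1032, 0.2779]
orientation: [-179.9, 0.1, 90.5]
force: [-0.4, -0.2, -0.0]
grip_width: 1.001
grip_force: 0.0
```

Call:
{"api": "play_rows", "payload": {"plan": [[0,0,0.02,0,0,0],[0,0,0.03,0,0,0],[0,0,0.03,0,0,0],[0,0,0.02,0,0,0],[0,0,0,0,0,0],[0,0,0,0,0,0]]}}

```text
time_s: 30.73
position: [0.4196, 0.0989, 0.1774]
orientation: [-179.9, -0.0, 90.0]
force: [0.5, 0.1, -0.0]
grip_width: 1.003
grip_force: 0.0
```

```bash
python3 - <<'E'
from h import *
c=snap("side","pics/s4.png"); t=snap("top","pics/t4.png")
a=cv2.resize(c["image"][120:300,100:320,::-1],None,fx=1.8,fy=1.8); b=cv2.resize(t["image"][80:260,130:350,::-1],None,fx=1.8,fy=1.8)
cv2.imwrite("pics/ab4.png",np.hstack([a,b]))
E
```

```text
(no output)
```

View pics/ab4.png

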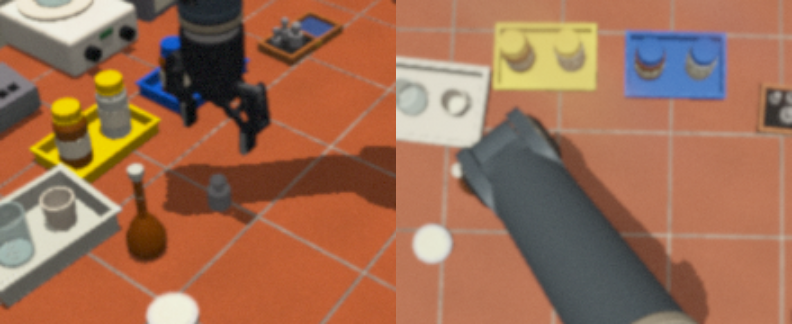

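Both bottles stand upright in their trays: top view caps at (570,42) yellow and (702,50) blue. The gripper is above the weight.

Call:
{"api": "play_rows", "payload": {"plan": [[0.002,0,0.02,0,0,0],[0,0,0.025,0,0,0],[0,0,0.02,0,0,0],[0,0,0.015,0,0,0],[0,0,0.01,0,0,0],[0,0,0.004,0,0,0],[0,0,0,0,0,0]]}}

```text
time_s: 31.42
position: [0.4205, 0.1011, 0.0842]
orientation: [180.0, 0.0, 90.0]
force: [-0.2, 0.1, -0.2]
grip_width: 1.002
grip_force: 0.0
```

Call:
{"api": "play_rows", "payload": {"plan": [[0,0,0,0,0,0],[0,0,0,0,0,0],[0,0,0,0,0,0],[0,0,0,0,0,0],[0,0,0,0,0,0],[0,0,0,0,0,0],[0,0,0,0,0,0],[0,0,0,0,0,0],[0,0,0,0,0,0],[0,0,0,0,0,0]], "gripper": 20, "squeeze": 50}}

```text
time_s: 32.25
position: [0.4206, 0.1011, 0.0848]
orientation: [179.9, 0.0, 90.0]
force: [-0.4, -0.6, 7.4]
grip_width: 0.352
grip_force: 48.8
```

Call:
{"api": "play_rows", "payload": {"plan": [[0,0,-0.01,0,0,0],[0,0,-0.02,0,0,0],[0,0,-0.03,0,0,0],[0,0,-0.035,0,0,0],[0,0,-0.03,0,0,0],[0,0,-0.015,0,0,0],[0,0,-0.005,0,0,0]]}}

```text
time_s: 32.83
position: [0.4209, 0.1014, 0.2318]
orientation: [179.7, 0.0, 90.0]
force: [-0.8, 0.0, -2.2]
grip_width: 0.352
grip_force: 50.0
```

Call:
{"api": "play_rows", "payload": {"plan": [[-0.01,0.01,0,0,0,0],[-0.02,0.02,0,0,0,0],[-0.03,0.02,0,0,0,0],[-0.033,0.02,0,0,0,0],[-0.035,0.015,0,0,0,0],[-0.035,0.015,0,0,0,0],[-0.035,0.015,0,0,0,0],[-0.035,0.01,0,0,0,0],[-0.035,0.01,0,0,0,0],[-0.035,0.0095,0,0,0,0]]}}

```text
time_s: 33.67
position: [0.5637, -0.2048, 0.2264]
orientation: [-179.8, -0.1, 90.0]
force: [0.7, 0.9, -1.0]
grip_width: 0.351
grip_force: 50.0
```

Call:
{"api": "play_rows", "payload": {"plan": [[-0.035,0,0,0,0,0],[-0.035,0,0,0,0,0],[-0.03,0,0,0,0,0],[-0.022,0,0,0,0,0],[-0.013,0,0,0,0,0],[-0.006,0,0,0,0,0],[0,0,0,0,0,0],[0,0,0,0,0,0]]}}

```text
time_s: 34.33
position: [0.5645, -0.3413, 0.2282]
orientation: [-179.9, -0.1, 90.1]
force: [-0.2, 1.1, -2.6]
grip_width: 0.354
grip_force: 50.0
```

Call:
{"api": "play_rows", "payload": {"plan": [[-0.002,0,0.01,0,0,0],[0,0,0.02,0,0,0],[0,0,0.03,0,0,0],[0,0,0.025,0,0,0],[0,0,0.015,0,0,0],[0,0,0.01,0,0,0],[0,0,0.006,0,0,0],[0,0,0,0,0,0],[0,0,0,0,0,0]]}}

```text
time_s: 35.08
position: [0.5651, -0.3449, 0.1138]
orientation: [179.9, 0.0, 90.0]
force: [0.2, 0.7, -2.5]
grip_width: 0.356
grip_force: 50.0
```

```bash
python3 - <<'E'
from h import *
c=snap("side","pics/s5.png"); t=snap("top","pics/t5.png")
a=cv2.resize(c["image"][80:190,200:330,::-1],None,fx=3,fy=3); b=cv2.resize(t["image"][80:190,300:430,::-1],None,fx=3,fy=3)
cv2.imwrite("pics/ab5.png",np.hstack([a,b]))
E
```

View pics/ab5.png

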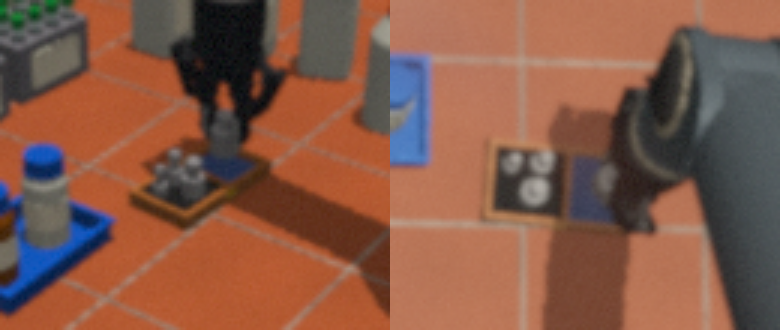

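The weight hangs over the blue cloth in the side view (222,150). In the top view its left edge is at (594,180) and the bay starts at 568. Allowing for parallax, it is centred, so I'll lower it.

Call:
{"api": "play_rows", "payload": {"plan": [[0,0,0.004,0,0,0],[0,0,0.004,0,0,0],[0,0,0.003,0,0,0],[0,0,0.003,0,0,0],[0,0,0.002,0,0,0],[0,0,0.001,0,0,0],[0,0,0.001,0,0,0],[0,0,0.001,0,0,0],[0,0,0,0,0,0],[0,0,0,0,0,0]]}}

```text
time_s: 36.02
position: [0.5644, -0.3451, 0.094]
orientation: [180.0, 0.0, 90.0]
force: [0.2, 0.5, -1.9]
grip_width: 0.352
grip_force: 50.0
```

Call:
{"api": "play_rows", "payload": {"plan": [[0,0,0.001,0,0,0],[0,0,0.0005,0,0,0],[0,0,0.0005,0,0,0],[0,0,0,0,0,0],[0,0,0,0,0,0]]}}

```text
time_s: 36.43
position: [0.5646, -0.3451, 0.0929]
orientation: [180.0, 0.0, 90.0]
force: [-2.5, 1.6, 6.0]
grip_width: 0.354
grip_force: 50.8
```

Contact. Releasing, rising and backing off.

Call:
{"api": "play_rows", "payload": {"plan": [[0,0,0,0,0,0],[0,0,0,0,0,0],[0,0,0,0,0,0],[0,0,0,0,0,0],[0,0,0,0,0,0],[0,0,0,0,0,0]], "gripper": 85}}

```text
time_s: 36.93
position: [0.5644, -0.345, 0.0918]
orientation: [180.0, -0.0, 90.0]
force: [0.3, -0.3, 0.6]
grip_width: 0.851
grip_force: 0.0
```

Call:
{"api": "play_rows", "payload": {"plan": [[0,0,-0.01,0,0,0],[0,0,-0.02,0,0,0],[0,0,-0.035,0,0,0],[0,0,-0.04,0,0,0],[0,0,-0.04,0,0,0],[0,0,-0.04,0,0,0],[-0.02,0,-0.01,0,0,0],[-0.03,0,0,0,0,0],[-0.03,0,0,0,0,0],[-0.03,0,0,0,0,0]]}}

```text
time_s: 37.77
position: [0.5643, -0.4561, 0.2887]
orientation: [179.9, 0.1, 90.0]
force: [0.5, -0.7, 0.2]
grip_width: 0.85
grip_force: 0.0
```

Call:
{"api": "play_rows", "payload": {"plan": [[-0.03,0,0,0,0,0],[-0.03,-0.01,0,0,0,0],[-0.03,-0.01,0,0,0,0],[-0.02,0,0,0,0,0],[0,0,0,0,0,0],[0,0,0,0,0,0]]}}

```text
time_s: 38.27
position: [0.5435, -0.5662, 0.2869]
orientation: [180.0, -0.0, 89.8]
force: [0.7, 1.1, -0.6]
grip_width: 0.852
grip_force: 0.0
```

```bash
python3 - <<'E'
from h import *
c=snap("side","pics/s6.png"); t=snap("top","pics/t6.png")
a=cv2.resize(c["image"][80:270,40:300,::-1],None,fx=1.5,fy=1.5); b=cv2.resize(t["image"][80:270,130:390,::-1],None,fx=1.5,fy=1.5)
cv2.imwrite("pics/ab6.png",np.hstack([a,b]))
E
```

```text
(no output)
```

View pics/ab6.png

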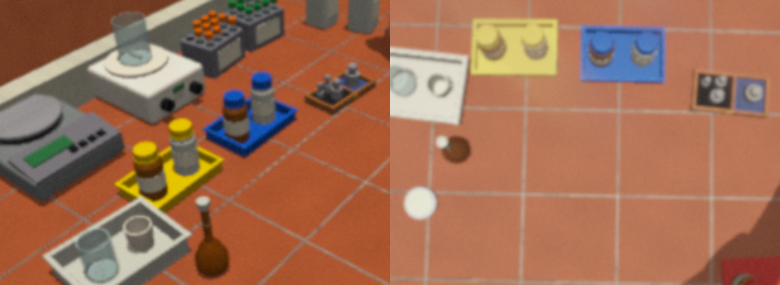

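The weight (top view 753,93) stands in its bay, both bottles are in their trays, the beaker and crucible are in the tub, and the flask is in place. The arm is clear of everything, so I'm handing in.

```bash
python3 -c "
from plant import arm
print(arm.hand_in())"
```

```text
the job is handed in; nothing more can be done
None
```

The job is handed in at about 38 s of robot time: the final pictures show all five things upright in their places and the flask where it stood, but hand-in returned no verdict.

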